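# Shut the tub of number balls and slide it home

### The arm

A 6-joint arm with a two-finger parallel gripper is mounted at the origin on the work surface. World frame = base frame: x ahead of the robot, y to its left, z up, the work surface at z = 0. Lengths are in m, angles in rad, forces in N, time in s.
With the tool pointing down it reaches from about 0.4 to 0.925 m from the base axis. Payload 3.4 kg.
Tool frame: the origin (TCP) lies midway between the tips of the shut fingers; the grasp point (between the pads) lies 19 mm behind it; z points along the fingers, y is the line along which they close (so a half turn about z gives the same grasp; the last joint's range is limited). The gripper opens to 85 mm and grips with 20 to 120 N. Pads are 22 mm wide; open, the fingers measure 114 mm over their backs; the gripper's body (76 mm by 85 mm) begins 54 mm behind the grasp point. The pads swing forward as they close: fully open they stand 13 mm farther back than shut.
Start: joints at [-1.393, 0.307, 1.506, -0, 1.328, -0.073], TCP at [0.143, -0.557, 0.231] pointing down, gripper open.
Joint ranges: [-3.12, 3.12], [-1.05, 2.28], [0.14, 2.33], [-1.42, 4.57], [0.1, 2.73], [-2.68, 2.68]. Speed limits (rad/s): [2.57, 2.57, 3.14, 3.14, 3.14, 3.14].

### API

Orientations are given as a unit quaternion [x, y, z, w].
In Python, from workcell import sensors, optics, order gives the robot as it stands.
- The arm moves only by the shell command python3 -m handwheel 'ROWS'. ROWS is JSON, a list of rows, each a list of 3 entries, a list of its own where there are three numbers: the shift along the tool's x, y, z in cm, then the turn about the tool's z in rad, then the opening, from -1 (shut) to 1 (fully open). A call has 1 to 10 rows; each row shifts and turns the commanded pose from where the row before left it, along the tool's axes as they then stand; what a row does not reach is not made up. A row lasts 1/12 s, in which the tool goes at most 41.7 mm and 7.16 degrees, less where a joint would pass 70% of its speed; a pose out of reach is approached as far as the arm can. A call with a gripper value outside its range is refused whole. The fingers move at their own pace and stop on an object; the grip force is fixed at half the most. Time passes only in rows, so rows that do not move let the fingers close. It gives the time, the measured TCP pose, the force, the opening and the grip force at its end, in the units of the state.
- sensors.read_state(): the state, without advancing time (a new reading comes with each control period).
- optics.snapshot(name): name is "side" or "top"; returns a dict with "color" (420x560x3 uint8, red, green, blue), "fx", "fy", "cx", "cy" (pixels), "eye" and "rotation" of the camera in the world. Camera axes: x right, y down, z forward; pixel columns grow to the right and rows downward; lengths in m; the calibration is good to about 2 mm. A picture is of the moment at which its call begins. There is no depth.
- order.job_done(): hands the job in; it is judged then, once.
The state is a dict: "clock": time; "joint_pos": joint angles; "qvel": joint speeds; "effort": joint torques, N m; "tool_pos": TCP position; "ee_rot": TCP orientation; "force": force on the tool from outside, world axes, zero at the start; "wrist_torque": the same for the moment, N m; "finger_gap": finger opening in m; "grip_force": force on a finger pad.
Only numpy, scipy, OpenCV 4.12 (cv2) and the standard library are available. Lean on these libraries where they do the work, as an engineer would, in place of code of your own. Each camera call takes 0.05 s, during which the arm holds its last target. There are 200 camera calls.

### The job

Put the loose rectangular lid on the open tub of wooden balls and press both ends down until it snaps under the clips and sits level. Only then slide the shut tub across the counter, keeping it upright, until one long side lies flat against the timber batten. Leave the soap bottle, the cup and the round lid where they are.

Things in the scene. Friction and masses are not known exactly. Their poses are not given: they have to be found in the camera images.
- tub: Open rectangular grey tub half full of wooden balls (fixed in it), loose on the counter, under 0.9 kg. 170 mm long (its x), 120 mm wide (its y), 75 mm high to the flat rim, walls 3 mm. Origin: centre of its underside; z up. Long sides (+y, -y) are plain; a spring clip stands at the middle of each short end.
- tub_rim (a point): Centre of the tub's mouth (164 by 114 mm) at rim height, 75 mm above its origin.
- clip_a_tip (a point): Nose of the steel spring clip at the tub's +x end (the -x end has its twin): 82 mm from the tub's centre, 82 mm up. Clip 50 mm wide, outer face 96 mm from the centre, top 98 mm up. The nose's upper face slopes; it springs outwards as the lid's end is pressed past it (about 10 N per end), then snaps 5 mm over the plate's edge.
- lid: Loose rectangular grey lid, right way up on the counter to the robot's left, 0.15 kg. Plate 174 mm (its x) by 126 mm (its y), 5 mm thick; below it a tapered plug 24 mm deep (150 by 100 mm at the foot, 161 by 111 mm at the plate). Origin: centre of the plug's underside, 29 mm below the plate's top. Fits either way round.
- lid_plate (a point): Centre of the underside of the lid's plate, 24 mm above the lid's origin. Lying loose on the two clip noses it is about 16 mm above the tub's rim; fully home it is on the rim (lid origin 51 mm above the tub's). The plate is clear for pressing 65 mm either side of the middle along the lid's x.
- lid_handle (a point): Centre of the top of the lid's handle, an upright bar in the middle of the plate: 70 mm long (lid x), 16 mm thick (lid y), 28 mm tall, top 57 mm above the lid's origin.
- batten: Timber stop batten fixed on the counter to the robot's right: 440 mm long (its x), 30 mm thick (its y), 40 mm high. Origin: centre of its underside. The tub goes against the +y face (towards the tub): the tub's centre is then 75 mm from the batten's origin along the batten's y.
- soap: White soap bottle with a pump head, 70 mm diameter, 171 mm tall, standing beyond the tub; leave alone. Origin: centre of its underside.
- cup: White plastic cup, 74 mm diameter, 95 mm tall; leave alone. Origin: centre of its underside.
- round_lid: Round grey lid of another tub, 96 mm diameter, 28 mm tall with its knob; leave alone. Origin: centre of its underside.
Things that resemble listed ones, but are neither listed nor needed, are in the scene too. What is shaped like the lid but green is not meant.

How it is judged:
By the outcome, as a careful person would: the job done as asked, in the order asked, and still so for the second after the job is handed in, with the robot touching nothing.
It also fails if it takes over 69 s, if anything falls off the work surface, if the arm or the gripper's body presses on something with over 40 N, if the wrist force passes 120 N, or if a joint passes its speed limit or range.

## Working session

There is one attempt and no reset: what is moved stays moved. The work goes in short steps, Python scripts to look and compute and a shell command to move; the robot and the scene stay as the last step left them, time stands still between calls to the robot, and variables do not carry over. Pictures are saved under pics/ and viewed, at most 10 in all, crops included, and the job is handed in when it is done.

```bash
mkdir -p pics; python3 - <<'E'
from workcell import sensors, optics
import cv2,numpy as np,pickle
for n in("top","side"):
    s=optics.snapshot(n);pickle.dump(s,open(f"{n}0.pkl","wb"))
    cv2.imwrite(f"pics/{n}0.png",s["color"][:,:,::-1]);print(n,s["fx"],s["cx"],s["cy"],s["eye"],np.array(s["rotation"]).round(3).tolist())
st=sensors.read_state();print(st)
E
```

```text
top 420.80021637229225 278.9904563003238 209.04831930242216 [0.36328831 0.04438706 1.31030718] [-0.699, 0.713, -0.045, 0.032]
side 483.43377672803973 274.4836644824652 217.13297783133132 [0.37550508 0.86683061 0.99589051] [-0.072, 0.93, -0.36, 0.03]
{'clock': 0.1, 'joint_pos': array([-1.39347239e+00,  3.07502202e-01,  1.50755750e+00, -2.91959570e-05,
        1.32839007e+00, -7.35413781e-02]), 'qvel': array([ 0.00135282, -0.00219914, -0.00509722, -0.00101814,  0.0012216 ,
        0.00123968]), 'effort': array([-1.28058291e-04, -4.58529818e+01, -2.52608353e+01, -1.74660690e-04,
        5.60608489e-03, -1.21182612e-05]), 'tool_pos': array([ 0.14257061, -0.55639276,  0.23046529]), 'ee_rot': array([ 9.92142765e-01,  1.25107438e-01, -6.23111117e-05, -9.26569816e-04]), 'force': array([-0.25654014,  0.10240475, -0.06222652]), 'wrist_torque': array([ 0.03369684,  0.04320248, -0.00085885]), 'grip_force': 0.0, 'finger_gap': 0.08549652386011397}
```

View pics/top0.png

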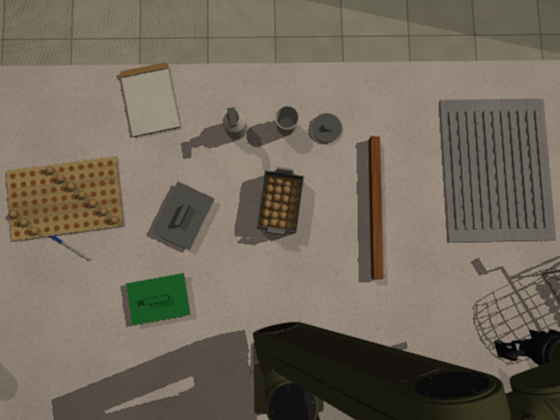

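View pics/side0.png

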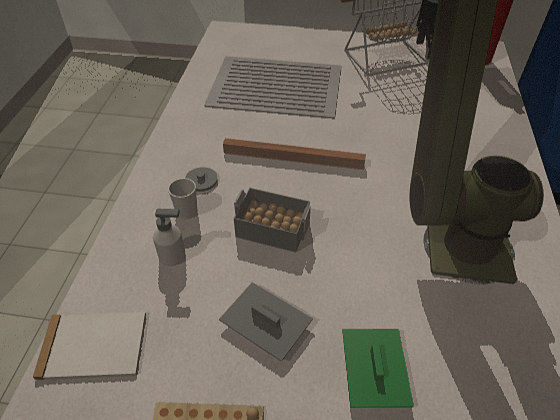

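The top view shows the grey lid at (181,216), the tub at (281,201), the batten at (376,207), the soap at (234,122), the cup at (287,119) and the round lid at (326,128). There are three lid candidates: grey rectangular (181,216), green rectangular (157,299) and round grey (326,128). Only the first is both grey and rectangular, with a bar handle. I'll confirm it in an enlarged crop.

```bash
cat > h.py <<'E'
import numpy as np,cv2,pickle
from scipy.spatial.transform import Rotation as R
def ray(s,uv,z):
    uv=np.atleast_2d(np.array(uv,float));d=np.c_[(uv[:,0]-s["cx"])/s["fx"],(uv[:,1]-s["cy"])/s["fy"],np.ones(len(uv))]
    d=R.from_quat(s["rotation"]).apply(d);e=np.array(s["eye"]);return (e+d*((z-e[2])/d[:,2])[:,None])
def proj(s,P):
    p=R.from_quat(s["rotation"]).inv().apply(np.atleast_2d(P)-np.array(s["eye"]))
    return np.c_[s["fx"]*p[:,0]/p[:,2]+s["cx"],s["fy"]*p[:,1]/p[:,2]+s["cy"]]
def crop(s,x0,y0,x1,y1,k,name):
    cv2.imwrite(name,cv2.resize(s["color"][y0:y1,x0:x1,::-1],None,fx=k,fy=k,interpolation=cv2.INTER_CUBIC))
E
python3 - <<'E'
from h import *
s=pickle.load(open("top0.pkl","rb"))
c=s["color"]; crop(s,140,155,320,265,4.4,"pics/c1.png")
print(ray(s,[(181,216),(281,201)],0.03).round(3),proj(s,[[.4,0,0],[.5,0,0]]))
E
```

```text
[[0.487 0.318 0.03 ]
 [0.527 0.012 0.03 ]] [[285.59446003 242.81385062]
 [284.88235832 210.80434875]]
```

View pics/c1.png

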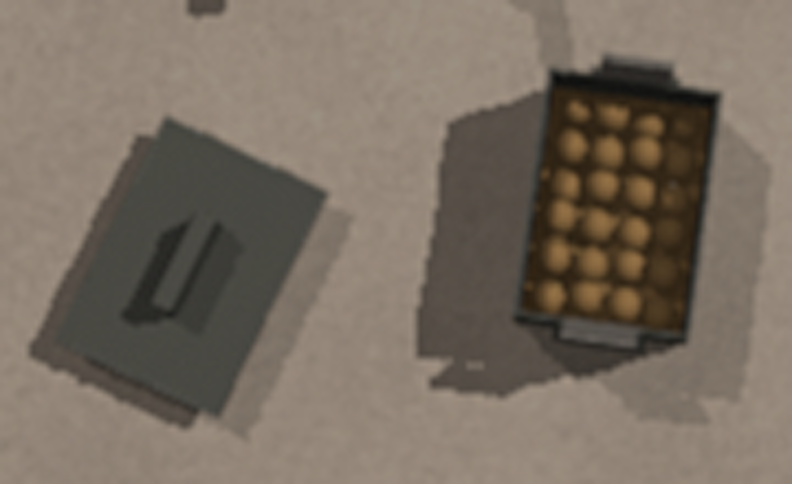

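The crop confirms it: a grey rectangular plate with an upright bar handle at crop (185,265). The tub's rim corners are at crop (549,70), (719,93), (687,343) and (517,320).

```bash
python3 - <<'E'
from h import *
from scipy.optimize import least_squares
t=pickle.load(open("top0.pkl","rb"));s=pickle.load(open("side0.pkl","rb"))
cr=lambda L:np.array(L,float)/4.4+[140-.39,155-.39]
def rect(L,W,z,p):
    c,n=np.cos(p[2]),np.sin(p[2]);Q=np.array([[L,W],[L,-W],[-L,-W],[-L,W]])/2
    return np.c_[Q@np.array([[c,n],[-n,c]])+p[:2],[z]*4]
def fit(uv,L,W,z,p0):
    r=least_squares(lambda p:(proj(t,rect(L,W,z,p))-uv).ravel(),p0);return r.x,np.abs(r.fun).max()
lid=fit(cr([(168,118),(327,193),(221,418),(57,345)]),.174,.126,.029,[.487,.318,-.4])
tub=fit(cr([(549,70),(719,93),(687,343),(517,320)]),.170,.120,.075,[.527,.012,-.1])
print("lid",lid,"\ntub",tub)
print("side lid",proj(s,rect(.174,.126,.029,lid[0])).round(1).tolist())
print("side tub",proj(s,rect(.170,.120,.075,tub[0])).round(1).tolist())
# refine against side image corners of dark regions
c=t["color"].astype(int); m=((c[...,0]-c[...,2])>55)
m[:, :340]=0;m[:,410:]=0;m[:120]=0;m[290:]=0
print(m.sum()); k=np.argwhere(m)
b=cv2.minAreaRect(k[:,::-1].astype(np.float32));bp=cv2.boxPoints(b);print("batten px",bp.tolist());w=ray(t,bp,.04);print(w.round(4).tolist())
crop(s,190,120,380,365,2.4,"pics/s1.png")
h=proj(t,[[0,0,0]])
E
```

```text
lid (array([ 0.48860408,  0.30991   , -0.44561802]), np.float64(0.6522059245257594)) 
tub (array([ 0.52063219,  0.01608432, -0.14933147]), np.float64(0.977178562786662))
side lid [[217.7, 320.5], [250.7, 282.4], [312.3, 318.3], [281.4, 361.3]]
side tub [[233.0, 219.7], [248.7, 188.5], [309.1, 201.8], [296.8, 234.8]]
1242
batten px [[370.5882568359375, 137.0290985107422], [379.74932861328125, 136.84022521972656], [382.638916015625, 276.98681640625], [373.47784423828125, 277.17572021484375]]
[[0.7213, -0.2701, 0.04], [0.7214, -0.2987, 0.04], [0.2909, -0.2873, 0.04], [0.2909, -0.2597, 0.04]]
```

View pics/s1.png

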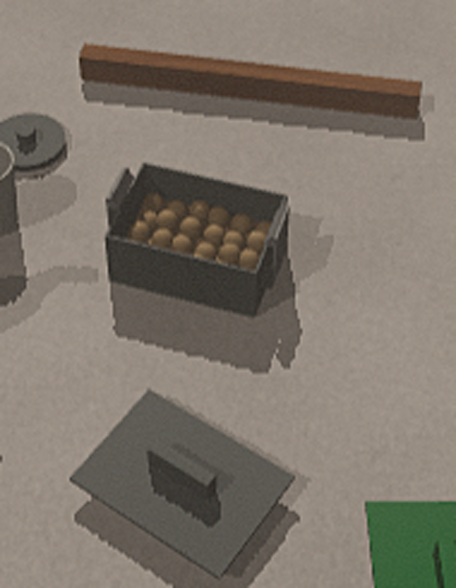

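The side crop agrees with the top-view fit to within about 1.5 px. I'll fit both views jointly and plan the approach.

```bash
cat >> h.py <<'E'
from workcell import sensors
def rect(L,W,z,p):
    c,n=np.cos(p[2]),np.sin(p[2]);Q=np.array([[L,W],[L,-W],[-L,-W],[-L,W]])/2
    return np.c_[Q@np.array([[c,n],[-n,c]])+p[:2],[z]*4]
def go(xyz,yaw=None):
    st=sensors.read_state();r=R.from_quat(st["ee_rot"]);x=r.apply([1,0,0]);y0=np.arctan2(x[1],x[0])
    print("t %.2f tcp %s yaw %.3f F %s gap %.4f grip %.1f"%(st["clock"],st["tool_pos"].round(4),y0,st["force"].round(1),st["finger_gap"],st["grip_force"]))
    d=np.array(xyz)-st["tool_pos"]
    print("cm now",(r.inv().apply(d)*100).round(2))
    if yaw is not None:
        print("turn",round(-((yaw-y0+np.pi)%(2*np.pi)-np.pi),3),"cm after turn",((R.from_euler("z",yaw)*R.from_euler("x",np.pi)).inv().apply(d)*100).round(2))
E
python3 - <<'E'
from h import *
from scipy.optimize import least_squares
t=pickle.load(open("top0.pkl","rb"));s=pickle.load(open("side0.pkl","rb"))
cr=lambda L:np.array(L,float)/4.4+[140-.39,155-.39]
cs=lambda L:np.array(L,float)/2.4+[190-.3,120-.3]
def fit(a,b,L,W,z,p0):
    r=least_squares(lambda p:np.r_[(proj(t,rect(L,W,z,p))-cr(a)).ravel(),(proj(s,rect(L,W,z,p))-cs(b)).ravel()],p0);return r.x.round(4),r.fun.round(1)
print(fit([(168,118),(327,193),(221,418),(57,345)],[(70,480),(150,389),(294,479),(221,577)],.174,.126,.029,[.487,.318,-.4]))
print(fit([(549,70),(719,93),(687,343),(517,320)],[(108,236),(142,165),(288,196),(260,270)],.170,.120,.075,[.527,.012,-.1]))
go([.50,-.25,.231])
E
```

```text
(array([ 0.4876,  0.309 , -0.4546]), array([ 0.2,  0.1,  1.1,  0.3,  0. ,  0.9, -0.2, -0.1, -0.7,  0.2, -0.7,
        0.3,  0.6, -0.9, -0.3,  1. ]))
(array([ 0.5196,  0.0141, -0.1433]), array([-0.1,  0.6,  1.2,  0.4,  1.8,  0.1, -0.1,  0.3, -1. ,  1.3,  0.2,
       -0.3, -0.2, -0.2, -0.5,  1.9]))
t 0.10 tcp [ 0.1426 -0.5564  0.2305] yaw 0.251 F [-0.3  0.1 -0.1] gap 0.0855 grip 0.0
cm now [ 4.223e+01 -2.081e+01 -1.000e-02]
```

```bash
python3 -m handwheel '[[[3.5,-1.7,0],0,1],[[3.5,-1.7,0],0,1],[[3.5,-1.7,0],0,1],[[3.5,-1.7,0],0,1],[[3.5,-1.7,0],0,1],[[3.5,-1.7,0],0,1],[[3.5,-1.7,0],0,1],[[3.5,-1.7,0],0,1],[[3.5,-1.7,0],0,1],[[3.5,-1.7,0],0,1]]'
python3 -c "
from h import *
go([.4876,.309,.16],2.687)"
```

```text
clock: 0.93
tool_pos: [0.4405, -0.3038, 0.231]
ee_rot: [0.992, 0.125, -0.0, -0.0]
force: [1.3, -0.8, -0.6]
finger_gap: 0.0853
grip_force: 0.0
t 0.93 tcp [ 0.4405 -0.3038  0.231 ] yaw 0.251 F [ 1.3 -0.8 -0.6] gap 0.0853 grip 0.0
cm now [ 19.78 -58.18   7.12]
turn -2.436 cm after turn [22.67 57.12  7.1 ]
```

```bash
python3 -m handwheel '[[[1.24,-3.64,0],0,1],[[1.24,-3.64,0],0,1],[[1.24,-3.64,0],0,1],[[1.24,-3.64,0],0,1],[[1.24,-3.64,0],0,1],[[1.24,-3.64,0],0,1],[[1.24,-3.64,0],0,1],[[1.24,-3.64,0],0,1],[[1.24,-3.64,0],0,1],[[1.24,-3.64,0],0,1]]' >/dev/null
python3 -m handwheel '[[[1.24,-3.64,0],0,1],[[1.24,-3.64,0],0,1],[[1.24,-3.64,0],0,1],[[1.24,-3.64,0],0,1],[[1.24,-3.64,0],0,1],[[1.24,-3.64,0],0,1],[[0,0,0.3],-0.12,1],[[0,0,0.3],-0.12,1],[[0,0,0.3],-0.12,1],[[0,0,0.3],-0.12,1]]' >/dev/null
python3 -m handwheel '[[[0,0,0.5],-0.12,1],[[0,0,0.5],-0.12,1],[[0,0,0.5],-0.12,1],[[0,0,0.5],-0.12,1],[[0,0,0.5],-0.12,1],[[0,0,0.5],-0.12,1],[[0,0,0.5],-0.12,1],[[0,0,0.5],-0.12,1],[[0,0,0.5],-0.12,1],[[0,0,0.5],-0.12,1]]'
python3 -c "
from h import *
go([.4876,.309,.033],2.687)"
```

```text
clock: 3.43
tool_pos: [0.4868, 0.3077, 0.1686]
ee_rot: [0.567, 0.824, -0.001, -0.0]
force: [-0.4, -0.6, -0.1]
finger_gap: 0.0854
grip_force: 0.0
t 3.43 tcp [0.4868 0.3077 0.1686] yaw 1.937 F [-0.4 -0.6 -0.1] gap 0.0854 grip 0.0
cm now [ 0.09  0.14 13.56]
turn -0.75 cm after turn [-0.02  0.15 13.56]
```

```bash
python3 -m handwheel '[[[0,0,1.5],-0.12,1],[[0,0,1.5],-0.12,1],[[0,0,1.5],-0.12,1],[[0,0,1.5],-0.12,1],[[0,0,1.5],-0.12,1],[[0,0,1.5],-0.12,1],[[0,0.15,1.5],-0.03,1],[[0,0,1.5],0,1],[[0,0,1],0,1],[[0,0,0.5],0,1]]' 
python3 -m handwheel '[[[0,0,0],0,0.2],[[0,0,0],0,-0.2],[[0,0,0],0,-0.4],[[0,0,0],0,-1],[[0,0,0],0,-1],[[0,0,0],0,-1],[[0,0,0],0,-1],[[0,0,0],0,-1]]'

```

```text
clock: 4.27
tool_pos: [0.4867, 0.3087, 0.0325]
ee_rot: [0.228, 0.974, -0.001, -0.001]
force: [0.5, -0.1, -0.0]
finger_gap: 0.0853
grip_force: 0.0
clock: 4.93
tool_pos: [0.4885, 0.3096, 0.0352]
ee_rot: [0.228, 0.974, 0.001, 0.001]
force: [-0.3, 0.7, 6.3]
finger_gap: 0.0147
grip_force: 60.4
```

```bash
python3 -m handwheel '[[[0,0,-0.5],0,-1],[[0,0,-1.5],0,-1],[[0,0,-2],0,-1],[[0,0,-2],0,-1],[[0,0,-2],0,-1],[[0,0,-2],0,-1],[[0,0,-2],0,-1],[[0,0,-1.5],0,-1],[[0,0,-0.5],0,-1],[[0,0,0],0,-1]]'
python3 -c "
from h import *
go([.5196,.0141,.172],2.998)"
```

```text
clock: 5.77
tool_pos: [0.4885, 0.3096, 0.1756]
ee_rot: [0.228, 0.974, 0.001, 0.001]
force: [0.0, 0.7, -1.9]
finger_gap: 0.0147
grip_force: 59.6
t 5.77 tcp [0.4885 0.3096 0.1756] yaw 2.681 F [ 0.   0.7 -1.9] gap 0.0147 grip 59.6
cm now [-15.92 -25.09   0.33]
turn -0.317 cm after turn [ -7.31 -28.8    0.36]
```

```bash
python3 -m handwheel '[[[-1.6,-2.5,0],0,-1],[[-1.6,-2.5,0],0,-1],[[-1.6,-2.5,0],0,-1],[[-1.6,-2.5,0],0,-1],[[-1.6,-2.5,0],0,-1],[[-1.6,-2.5,0],0,-1],[[-1.6,-2.5,0],0,-1],[[-1.6,-2.5,0],0,-1],[[-1.6,-2.5,0],0,-1],[[-1.6,-2.5,0],0,-1]]' >/dev/null
python3 -m handwheel '[[[0,0,0],-0.08,-1],[[0,0,0],-0.08,-1],[[0,0,0],-0.08,-1],[[0,0,0],-0.08,-1],[[0,0,0],0,-1],[[0,0,0],0,-1],[[0,0,0],0,-1]]'
python3 - <<'E'
from h import *
from workcell import optics
go([.5196,.0141,.172],2.998)
t=optics.snapshot("top");s=optics.snapshot("side");pickle.dump((t,s),open("2.pkl","wb"))
a=cv2.resize(t["color"][150:260,225:345],None,fx=3.3,fy=3.3,interpolation=2)
b=cv2.resize(s["color"][130:270,210:340],None,fx=3,fy=3,interpolation=2)
o=np.zeros((420,396+390,3),np.uint8);o[:363,:396]=a;o[:,396:]=b;cv2.imwrite("pics/lift.png",o[:,:,::-1])
E
```

```text
clock: 7.18
tool_pos: [0.5194, 0.0143, 0.1734]
ee_rot: [0.071, 0.997, -0.0, -0.001]
force: [0.2, 0.2, -0.8]
finger_gap: 0.0144
grip_force: 59.6
t 7.18 tcp [0.5194 0.0143 0.1734] yaw 2.999 F [ 0.2  0.2 -0.8] gap 0.0144 grip 59.6
cm now [-0.02 -0.01  0.14]
turn 0.001 cm after turn [-0.02 -0.01  0.14]
```

View pics/lift.png

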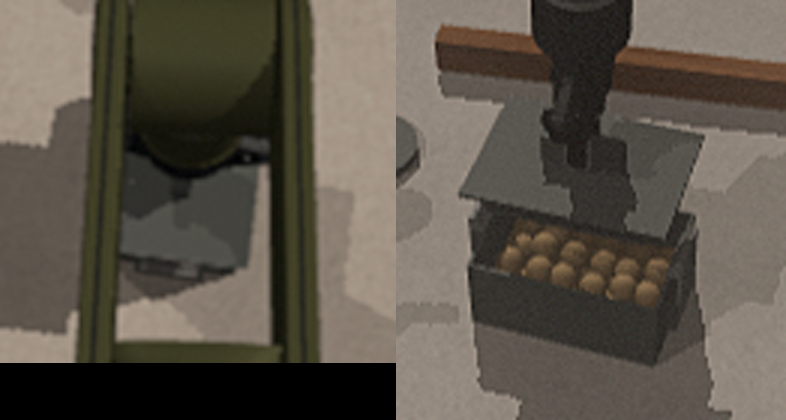

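In the side panel the lid hangs level above the tub, with plate corners at panel (457,192), (667,237), (705,137) and (510,97). The tub's near rim corners are at (470,265) and (662,310). Next I'll fit the lid's offset from the side view.

```bash
python3 - <<'E'
from h import *
from scipy.optimize import least_squares
t,s=pickle.load(open("2.pkl","rb"))
uv=lambda L:(np.array(L,float)-[396,0])/3+[210-.33,130-.33]
lid=uv([(457,192),(510,97),(705,137),(667,237)])
for z in(.164,.167,.170):
    r=least_squares(lambda p:(proj(s,rect(.174,.126,z,p))-lid).ravel(),[.52,.014,-.14]);print(z,r.x.round(4),r.fun.round(1))
# line fits: overlay tub joint fit + lid nominal
o=cv2.resize(s["color"][130:270,210:340,::-1],None,fx=4.2,fy=4.2,interpolation=2)
def dr(P,c):
    q=((proj(s,P)-[210,130]+.5)*4.2);cv2.polylines(o,[np.round(q*16).astype(np.int32)],True,c,1,cv2.LINE_AA,4)
dr(rect(.17,.12,.075,[.5196,.0141,-.1433]),(0,0,255));dr(rect(.174,.126,.167,[.5194,.0143,-.1433]),(0,255,0))
cv2.imwrite("pics/ov.png",o)
E
```

```text
0.164 [ 0.5193  0.0095 -0.1431] [ 0.5  0.5  0.  -0.6 -0.1 -0.7 -0.5  0.7]
0.167 [ 0.5188  0.0125 -0.1434] [ 0.4  0.5 -0.1 -0.7  0.1 -0.7 -0.4  0.8]
0.17 [ 0.5183  0.0156 -0.1437] [ 0.2  0.5 -0.2 -0.8  0.2 -0.7 -0.3  0.8]
```

View pics/ov.png

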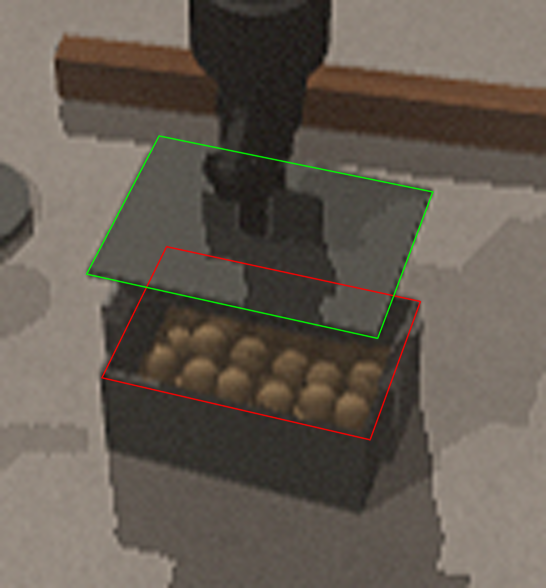

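The lid sits centred on the TCP to about 1 mm and lines up with the tub, well inside the plug's 7 mm clearance. Lowering it onto the noses.

```bash
python3 -m handwheel '[[[0,0,1],0,-1],[[0,0,1],0,-1],[[0,0,1],0,-1],[[0,0,1],0,-1],[[0,0,0.8],0,-1],[[0,0,0.7],0,-1],[[0,0,0.5],0,-1],[[0,0,0.5],0,-1],[[0,0,0.3],0,-1],[[0,0,0],0,-1]]'

```

```text
clock: 8.12
tool_pos: [0.52, 0.0142, 0.1058]
ee_rot: [0.07, 0.998, -0.0, -0.0]
force: [-0.7, 0.6, -1.2]
finger_gap: 0.015
grip_force: 59.6
```

```bash
python3 -m handwheel '[[[0,0,0.2],0,-1],[[0,0,0.2],0,-1],[[0,0,0],0,-1]]'; python3 -m handwheel '[[[0,0,0.2],0,-1],[[0,0,0.2],0,-1],[[0,0,0],0,-1]]'; python3 -m handwheel '[[[0,0,0.2],0,-1],[[0,0,0.2],0,-1],[[0,0,0],0,-1]]'
```

```text
clock: 8.37
tool_pos: [0.5209, 0.0142, 0.1028]
ee_rot: [0.07, 0.998, 0.0, 0.001]
force: [1.0, 0.4, 0.8]
finger_gap: 0.0146
grip_force: 59.9
clock: 8.62
tool_pos: [0.5211, 0.0142, 0.0993]
ee_rot: [0.071, 0.998, 0.0, 0.001]
force: [0.5, -0.3, 4.9]
finger_gap: 0.0148
grip_force: 60.6
clock: 8.87
tool_pos: [0.5215, 0.0142, 0.0958]
ee_rot: [0.07, 0.998, 0.0, 0.002]
force: [0.2, 1.1, 7.2]
finger_gap: 0.0149
grip_force: 61.0
```

Contact came at the expected height, and the force is building as the clips spread. I'll keep pressing.

```bash
python3 -m handwheel '[[[0,0,0.2],0,-1],[[0,0,0.2],0,-1],[[0,0,0],0,-1]]'; python3 -m handwheel '[[[0,0,0.2],0,-1],[[0,0,0.2],0,-1],[[0,0,0],0,-1]]'; python3 -m handwheel '[[[0,0,0.2],0,-1],[[0,0,0.1],0,-1],[[0,0,0],0,-1]]'
```

```text
clock: 9.12
tool_pos: [0.5205, 0.0142, 0.0908]
ee_rot: [0.071, 0.998, 0.0, 0.001]
force: [-0.4, 0.7, 3.3]
finger_gap: 0.0151
grip_force: 60.2
clock: 9.37
tool_pos: [0.5201, 0.0141, 0.0863]
ee_rot: [0.07, 0.998, -0.0, 0.0]
force: [-0.0, -0.7, 3.4]
finger_gap: 0.0148
grip_force: 60.5
clock: 9.62
tool_pos: [0.5202, 0.0141, 0.0862]
ee_rot: [0.07, 0.998, -0.0, 0.001]
force: [-6.5, 0.4, 27.2]
finger_gap: 0.0147
grip_force: 63.9
```

The plate stopped at the home height with 27 N. Next I'll release and press each end separately.

```bash
python3 -m handwheel '[[[0,0,-0.3],0,-1],[[0,0,0],0,0],[[0,0,0],0,0],[[0,0,0],0,0],[[0,0,-1],0,0],[[0,0,-1.5],0,0],[[0,0,-1.5],0,0],[[0,0,-0.8],0,-0.5],[[3,0,0],0,-1],[[3.2,0,0],0,-1]]'; python3 -m handwheel '[[[0,0,0],0,-1],[[0,0,1],0,-1],[[0,0,1],0,-1],[[0,0,1],0,-1],[[0,0,0.5],0,-1],[[0,0,0],0,-1]]'
```

```text
clock: 10.45
tool_pos: [0.461, 0.0227, 0.1352]
ee_rot: [0.071, 0.998, 0.0, 0.002]
force: [-0.4, 0.9, 0.4]
finger_gap: 0.0069
grip_force: 0.0
clock: 10.95
tool_pos: [0.4576, 0.0229, 0.0983]
ee_rot: [0.07, 0.998, -0.0, -0.001]
force: [-0.2, 0.2, 0.9]
finger_gap: -0.0001
grip_force: 0.0
```

```bash
python3 -m handwheel '[[[0,0,0.6],0,-1],[[0,0,0.6],0,-1],[[0,0,0.4],0,-1],[[0,0,0.2],0,-1],[[0,0,0],0,-1]]';python3 -m handwheel '[[[0,0,0.15],0,-1],[[0,0,0.15],0,-1],[[0,0,0],0,-1]]'
```

```text
clock: 11.37
tool_pos: [0.4583, 0.0229, 0.0808]
ee_rot: [0.07, 0.998, -0.0, -0.001]
force: [-0.1, -0.1, -0.1]
finger_gap: -0.0002
grip_force: 0.0
clock: 11.62
tool_pos: [0.4588, 0.0229, 0.08]
ee_rot: [0.07, 0.998, -0.0, 0.0]
force: [-3.4, 0.5, 15.9]
finger_gap: -0.0002
grip_force: 7.9
```

This end is at 0.080 m under 16 N, so it is home. Now the other end.

```bash
python3 -m handwheel '[[[0,0,-1.5],0,-1],[[0,0,-2],0,-1],[[0,0,-1.5],0,-1],[[-3,0,0],0,-1],[[-3.2,0,0],0,-1],[[-3.2,0,0],0,-1],[[-3,0,0],0,-1],[[0,0,0],0,-1],[[0,0,2],0,-1],[[0,0,1.5],0,-1]]'; python3 -m handwheel '[[[0,0,0.6],0,-1],[[0,0,0.6],0,-1],[[0,0,0.2],0,-1],[[0,0,0.15],0,-1],[[0,0,0],0,-1]]'
```

```text
clock: 12.45
tool_pos: [0.5825, 0.0053, 0.0932]
ee_rot: [0.07, 0.998, 0.0, 0.001]
force: [-0.8, -0.1, -0.4]
finger_gap: 0.0002
grip_force: 0.0
clock: 12.87
tool_pos: [0.5807, 0.0055, 0.08]
ee_rot: [0.07, 0.998, -0.0, -0.0]
force: [-5.5, 0.5, 11.9]
finger_gap: -0.0002
grip_force: 6.0
```

Both ends are at 0.080 m, which is level and home. I'll go back above the handle and look.

```bash
python3 -m handwheel '[[[0,0,-2],0,-1],[[0,0,-2],0,-1],[[0,0,-2],0,-0.5],[[2,0,-2],0,0],[[2,0,-1],0,0.3],[[2,0,0],0,0.3],[[0.2,0,0],0,0.3],[[0,0,0],0,0.3]]'
python3 - <<'E'
from h import *
from workcell import optics
go([.5202,.0141,.086],2.998)
s=optics.snapshot("side");crop(s,210,130,340,270,4.2,"pics/shut.png")
E
```

```text
clock: 13.53
tool_pos: [0.5191, 0.0144, 0.1687]
ee_rot: [0.07, 0.998, 0.0, 0.001]
force: [-0.2, 0.7, 0.4]
finger_gap: 0.0556
grip_force: 0.0
t 13.53 tcp [0.5191 0.0144 0.1687] yaw 3.001 F [-0.2  0.7  0.4] gap 0.0556 grip 0.0
cm now [-0.1  -0.02  8.27]
turn 0.003 cm after turn [-0.11 -0.02  8.27]
```

View pics/shut.png

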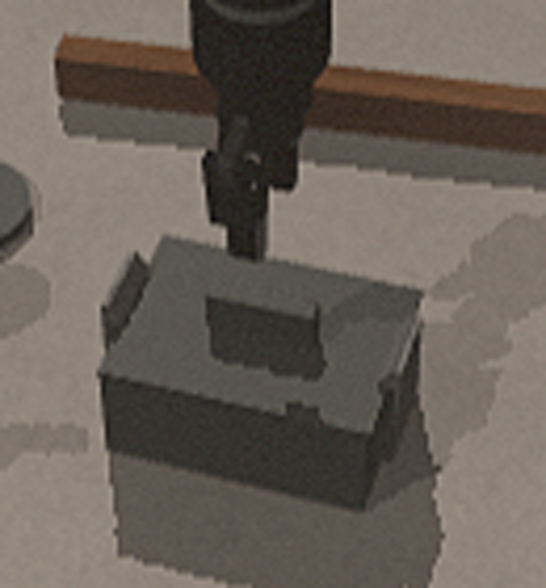

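The lid is down, level and under both clips at crop (122,300) and (400,350). Next, grip the handle, turn to the batten's angle and slide.

```bash
python3 -m handwheel '[[[0,0,2],0,0.3],[[0,0,2],0,0.3],[[0,0,2],0,0.3],[[0,0,1.3],0,0.3],[[0,0,0.6],0,0.2],[[0,0,0],0,-1],[[0,0,0],0,-1],[[0,0,0],0,-1],[[0,0,0],0,-1],[[0,0,0],0,-1]]'
python3 -c "
from h import *
go([.515,-.195,.0885],3.118)"
```

```text
clock: 14.42
tool_pos: [0.5211, 0.0141, 0.0897]
ee_rot: [0.07, 0.998, 0.0, 0.001]
force: [1.2, -0.3, -1.0]
finger_gap: 0.0146
grip_force: 59.6
t 14.42 tcp [0.5211 0.0141 0.0897] yaw 3.001 F [ 1.2 -0.3 -1. ] gap 0.0146 grip 59.6
cm now [ -2.33 -20.79   0.12]
turn -0.117 cm after turn [  0.12 -20.92   0.12]
```

```bash
python3 -m handwheel '[[[0,0,0],-0.02,-1],[[0,0,0],-0.03,-1],[[0,0,0],-0.03,-1],[[0,0,0],-0.03,-1],[[0,-0.4,0],-0.007,-1],[[0,-0.7,0],0,-1],[[0,-0.9,0],0,-1],[[0,-1,0],0,-1],[[0,-1,0],0,-1],[[0,-1,0],0,-1]]'; python3 -m handwheel '[[[0,-1,0],0,-1],[[0,-1,0],0,-1],[[0,-1,0],0,-1],[[0,-1,0],0,-1],[[0,-1,0],0,-1],[[0,-1,0],0,-1],[[0,-1,0],0,-1],[[0,-1,0],0,-1],[[0,-1,0],0,-1],[[0,-1,0],0,-1]]'
python3 -c "
from h import *
go([.515,-.195,.0885],3.118)"
```

```text
clock: 15.25
tool_pos: [0.5192, -0.0345, 0.0897]
ee_rot: [0.012, 1.0, 0.002, 0.001]
force: [-0.1, 7.6, 5.1]
finger_gap: 0.0142
grip_force: 60.4
clock: 16.08
tool_pos: [0.5165, -0.1341, 0.0897]
ee_rot: [0.012, 1.0, 0.002, 0.0]
force: [0.5, 8.1, 5.7]
finger_gap: 0.015
grip_force: 60.6
t 16.08 tcp [ 0.5165 -0.1341  0.0897] yaw 3.117 F [0.5 8.1 5.7] gap 0.0150 grip 60.6
cm now [-0.   -6.09  0.1 ]
turn -0.001 cm after turn [ 0.   -6.09  0.12]
```

```bash
python3 -m handwheel '[[[0,-1,0],0,-1],[[0,-1,0],0,-1],[[0,-1,0],0,-1],[[0,-0.9,0],0,-1],[[0,-0.7,0],0,-1],[[0,-0.5,0],0,-1],[[0,-0.3,0],0,-1],[[0,0,0],0,-1]]'; python3 -m handwheel '[[[0,-0.2,0],0,-1],[[0,-0.2,0],0,-1],[[0,-0.2,0],0,-1],[[0,-0.2,0],0,-1],[[0,0,0],0,-1]]'; python3 -m handwheel '[[[0,-0.2,0],0,-1],[[0,-0.2,0],0,-1],[[0,0,0],0,-1]]'
```

```text
clock: 16.75
tool_pos: [0.5151, -0.1886, 0.0896]
ee_rot: [0.012, 1.0, 0.001, 0.0]
force: [-0.8, 4.7, 5.2]
finger_gap: 0.0144
grip_force: 60.5
clock: 17.17
tool_pos: [0.5148, -0.1959, 0.0897]
ee_rot: [0.012, 1.0, 0.002, 0.0]
force: [-0.2, 6.6, 6.2]
finger_gap: 0.0148
grip_force: 60.5
clock: 17.42
tool_pos: [0.5147, -0.1998, 0.0897]
ee_rot: [0.012, 1.0, 0.002, 0.0]
force: [0.1, 7.9, 5.9]
finger_gap: 0.0146
grip_force: 60.5
```

```bash
python3 -m handwheel '[[[0,-0.1,0],0,-1],[[0,-0.1,0],0,-1],[[0,0,0],0,-1]]'; python3 -m handwheel '[[[0,-0.1,0],0,-1],[[0,-0.1,0],0,-1],[[0,0,0],0,-1]]';
```

```text
clock: 17.67
tool_pos: [0.5146, -0.2015, 0.0897]
ee_rot: [0.012, 1.0, 0.002, 0.0]
force: [-0.6, 7.9, 6.5]
finger_gap: 0.0146
grip_force: 60.6
clock: 17.92
tool_pos: [0.5146, -0.2035, 0.0897]
ee_rot: [0.012, 1.0, 0.002, 0.0]
force: [0.4, 8.0, 6.2]
finger_gap: 0.0146
grip_force: 60.6
```

```bash
python3 -m handwheel '[[[0,-0.1,0],0,-1],[[0,0,0],0,-1]]'; python3 -m handwheel '[[[0,-0.1,0],0,-1],[[0,0,0],0,-1]]'; python3 -m handwheel '[[[0,-0.1,0],0,-1],[[0,0,0],0,-1]]'
```

```text
clock: 18.08
tool_pos: [0.5145, -0.2044, 0.0897]
ee_rot: [0.012, 1.0, 0.002, 0.0]
force: [-1.0, 8.1, 7.7]
finger_gap: 0.0147
grip_force: 60.8
clock: 18.25
tool_pos: [0.5145, -0.2054, 0.0897]
ee_rot: [0.012, 1.0, 0.002, 0.0]
force: [0.8, 8.0, 7.4]
finger_gap: 0.0147
grip_force: 60.8
clock: 18.42
tool_pos: [0.5145, -0.2064, 0.0897]
ee_rot: [0.012, 1.0, 0.002, 0.0]
force: [-0.5, 8.3, 7.0]
finger_gap: 0.0149
grip_force: 60.8
```

```bash
python3 -m handwheel '[[[0,-0.1,0],0,-1],[[0,0,0],0,-1]]'; python3 -m handwheel '[[[0,-0.1,0],0,-1],[[0,0,0],0,-1]]'; python3 - <<'E'
from h import *
from workcell import optics
s=optics.snapshot("side");t=optics.snapshot("top");pickle.dump((t,s),open("3.pkl","wb"))
a=cv2.resize(t["color"][140:270,300:410],None,fx=3.2,fy=3.2,interpolation=2)
b=cv2.resize(s["color"][100:230,220:360],None,fx=3.2,fy=3.2,interpolation=2)
cv2.imwrite("pics/bat.png",np.hstack([a,b])[:,:,::-1])
E
```

```text
clock: 18.58
tool_pos: [0.5144, -0.2074, 0.0897]
ee_rot: [0.012, 1.0, 0.002, 0.0]
force: [-0.0, 7.9, 8.0]
finger_gap: 0.0146
grip_force: 60.8
clock: 18.75
tool_pos: [0.5144, -0.2083, 0.0897]
ee_rot: [0.012, 1.0, 0.002, 0.0]
force: [0.7, 8.4, 8.2]
finger_gap: 0.0148
grip_force: 60.8
```

View pics/bat.png

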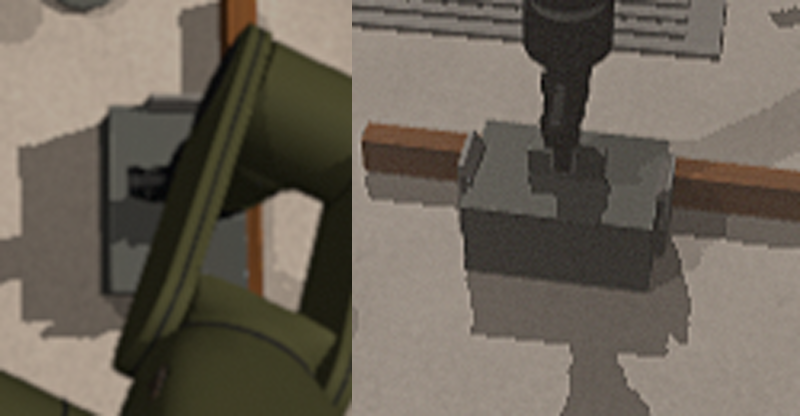

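The tub is almost at, or already against, the batten. The top panel shows the plate's left edge from (107,110) to (109,292), and the batten visible at (235,10) and (256,270). I'll measure the gap.

```bash
python3 - <<'E'
from h import *
t,s=pickle.load(open("3.pkl","rb"))
uv=np.array([(107,110),(109,292)])/3.2+[299.66,139.66]
w=ray(t,uv,.08);print(w.round(4), "centre y", (w[:,1]-.063).round(4), "yaw",np.arctan2(-(w[0,0]-w[1,0])*0+w[0,1]-w[1,1],w[0,0]-w[1,0]))
t0=pickle.load(open("top0.pkl","rb"));c=t0["color"].astype(int)
# batten sub-pixel edges (gradient of R-B) in the start picture
d=(c[...,0]-c[...,2]).astype(float)
P=[];Q=[]
for v in range(145,272):
    r=d[v,360:395];m=(r.min()+r.max()) /2 if 0 else 0
    g=np.diff(cv2.GaussianBlur(r[None],(3,1),0)[0]);
    u=np.arange(35);wt=np.clip(r-np.median(r)-8,0,None);tot=wt.sum();ks=np.where(r>(np.median(r)+r.max())/2)[0]
    P.append((360+ks[0]-.5,v));Q.append((360+ks[-1]+.5,v))
for n,e in(("left",P),("right",Q)):
    e=np.array(e);k=np.polyfit(e[:,1],e[:,0],1);q=[(np.polyval(k,v),v) for v in(150,200,260)];print(n,ray(t0,q,.04).round(4).tolist())
E
```

```text
[[ 0.5989 -0.1432  0.08  ]
 [ 0.4297 -0.1392  0.08  ]] centre y [-0.2062 -0.2022] yaw -0.02375127492216833
left [[0.6801, -0.2681, 0.04], [0.524, -0.2648, 0.04], [0.342, -0.261, 0.04]]
right [[0.6797, -0.2965, 0.04], [0.5235, -0.293, 0.04], [0.3414, -0.2888, 0.04]]
```

```bash
python3 -m handwheel '[[[0,0,0],0,0],[[0,0,0],0,0.2],[[0,0,0],0,0.2],[[0,0,0],0,0.2],[[0,0,-1.5],0,0.2],[[0,0,-2],0,0.2],[[0,0,-2],0,0.2],[[0,0,-1],0,0.2],[[0,2,0],0,0],[[0,3,0],0,-1]]'; python3 -m handwheel '[[[0,3,0],0,-1],[[0,2.5,0],0,-1],[[0,0,0],0.12,-1],[[0,0,0],0.12,-1],[[0,0,0],0.12,-1],[[0,0,0],0.12,-1],[[0,0,0],0.12,-1],[[0,0,0],0.12,-1],[[0,0,0],0.12,-1],[[0,0,0],0.12,-1]]' >/dev/null
python3 -m handwheel '[[[0,0,0],0.12,-1],[[0,0,0],0.12,-1],[[0,0,0],0.12,-1],[[0,0,0],0.12,-1],[[0,0,0],0.12,-1]]'
python3 - <<'E'
from h import *
from workcell import optics
go([.5155,-.115,.035],3.118-np.pi/2)
s=optics.snapshot("side");t=optics.snapshot("top");pickle.dump((t,s),open("4.pkl","wb"))
a=cv2.resize(t["color"][140:270,300:410],None,fx=3.2,fy=3.2,interpolation=2)
b=cv2.resize(s["color"][100:230,220:360],None,fx=3.2,fy=3.2,interpolation=2)
cv2.imwrite("pics/bat2.png",np.hstack([a,b])[:,:,::-1])
E
```

```text
clock: 19.68
tool_pos: [0.5172, -0.1631, 0.1548]
ee_rot: [0.014, 1.0, -0.001, 0.002]
force: [0.3, 0.8, -1.3]
finger_gap: 0.0321
grip_force: 0.0
clock: 20.93
tool_pos: [0.5169, -0.106, 0.1534]
ee_rot: [0.714, 0.7, -0.0, -0.0]
force: [0.3, -0.2, 0.4]
finger_gap: 0.0
grip_force: 0.0
t 20.93 tcp [ 0.5169 -0.106   0.1534] yaw 1.552 F [ 0.3 -0.2  0.4] gap 0.0000 grip 0.0
cm now [-0.9  -0.12 11.84]
turn 0.004 cm after turn [-0.9  -0.12 11.84]
```

View pics/bat2.png

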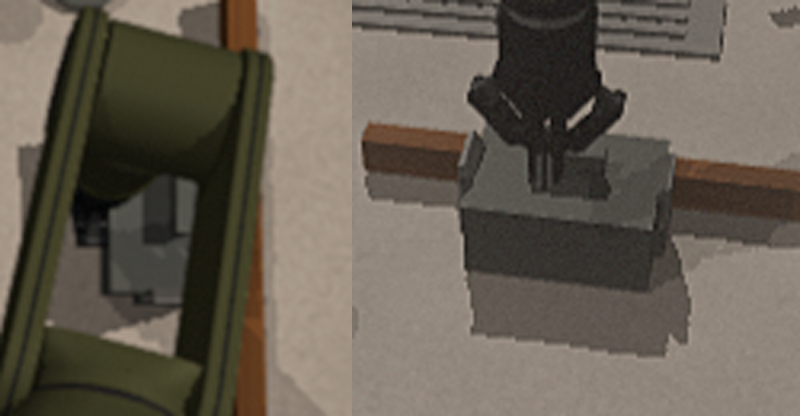

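The tub has not moved since release. Next is a gentle nudge from the far side with shut fingers to confirm contact.

```bash
python3 -m handwheel '[[[0,0,2],0,-1],[[0,0,2],0,-1],[[0,0,2],0,-1],[[0,0,2],0,-1],[[0,0,2],0,-1],[[0,0,1.5],0,-1],[[0,0,0],0,-1],[[-0.7,0,0],0,-1],[[-0.7,0,0],0,-1],[[0,0,0],0,-1]]'; python3 -m handwheel '[[[-0.3,0,0],0,-1],[[-0.2,0,0],0,-1],[[0,0,0],0,-1]]'; python3 -m handwheel '[[[-0.2,0,0],0,-1],[[-0.2,0,0],0,-1],[[0,0,0],0,-1]]';  python3 -m handwheel '[[[-0.1,0,0],0,-1],[[0,0,0],0,-1]]'
```

```text
clock: 21.87
tool_pos: [0.5185, -0.1216, 0.04]
ee_rot: [0.712, 0.703, 0.001, 0.002]
force: [0.4, 0.1, 0.3]
finger_gap: -0.0002
grip_force: 0.0
clock: 22.12
tool_pos: [0.5174, -0.1255, 0.0396]
ee_rot: [0.712, 0.702, 0.0, 0.001]
force: [0.2, 0.2, -0.8]
finger_gap: -0.0
grip_force: 0.0
clock: 22.37
tool_pos: [0.517, -0.1291, 0.039]
ee_rot: [0.712, 0.703, 0.0, 0.0]
force: [0.7, 0.6, -0.2]
finger_gap: -0.0003
grip_force: 0.0
clock: 22.53
tool_pos: [0.5168, -0.1298, 0.0388]
ee_rot: [0.712, 0.703, -0.0, -0.0]
force: [0.5, 0.7, 0.2]
finger_gap: 0.0
grip_force: 0.0
```

```bash
for i in 1; do python3 -m handwheel '[[[-0.1,0,0],0,-1],[[-0.1,0,0],0,-1],[[0,0,0],0,-1]]' | sed -n '1,4p'; python3 -m handwheel '[[[-0.1,0,0],0,-1],[[0,0,0],0,-1]]'| sed -n '1,4p'; python3 -m handwheel '[[[-0.1,0,0],0,-1],[[0,0,0],0,-1]]'| sed -n '1,4p'; done
```

```text
clock: 22.78
tool_pos: [0.5169, -0.1319, 0.0388]
ee_rot: [0.712, 0.702, -0.0, 0.0]
force: [0.3, -1.1, -0.2]
clock: 22.95
tool_pos: [0.5168, -0.1329, 0.0388]
ee_rot: [0.712, 0.702, -0.0, -0.0]
force: [-1.1, -0.3, -0.3]
clock: 23.12
tool_pos: [0.5167, -0.1331, 0.0388]
ee_rot: [0.712, 0.702, 0.0, -0.0]
force: [0.0, 4.0, 0.3]
```

```bash
python3 -m handwheel '[[[-0.1,0,0],0,-1],[[0,0,0],0,-1]]' | sed -n '1,4p'; python3 -m handwheel '[[[-0.1,0,0],0,-1],[[0,0,0],0,-1]]'| sed -n '1,4p'
```

```text
clock: 23.28
tool_pos: [0.5166, -0.1337, 0.0388]
ee_rot: [0.712, 0.702, 0.0, -0.001]
force: [0.2, 5.2, 0.9]
clock: 23.45
tool_pos: [0.5166, -0.1338, 0.0388]
ee_rot: [0.712, 0.702, 0.001, -0.001]
force: [1.6, 9.0, 2.2]
```

```bash
python3 -m handwheel '[[[-0.1,0,0],0,-1],[[0,0,0],0,-1]]' | sed -n '1,4p'; python3 -m handwheel '[[[-0.1,0,0],0,-1],[[0,0,0],0,-1],[[0,0,0],0,-1]]'| sed -n '1,4p'
```

```text
clock: 23.62
tool_pos: [0.5165, -0.1338, 0.0388]
ee_rot: [0.712, 0.702, 0.001, -0.002]
force: [2.1, 12.2, 1.7]
clock: 23.87
tool_pos: [0.5165, -0.1338, 0.0388]
ee_rot: [0.712, 0.702, 0.002, -0.002]
force: [2.4, 15.8, 2.7]
```

The force rises to 16 N with no motion, so the tub is firmly against the batten. I'll back off, clear the arm and check.

```bash
python3 -m handwheel '[[[0.3,0,0],0,-1],[[0.7,0,0],0,-1],[[2,0,0],0,-1],[[1,0,-2],0,-1],[[1,0,-3],0,-1],[[2,0,-3],0,-1],[[3,0,-3],0,-1],[[4,0,-1],0,-1],[[4,0,0],0,-1],[[4,0,0],0,-1]]' >/dev/null; python3 -m handwheel '[[[4,0,0],0,-1],[[4,0,0],0,-1],[[4,0,0],0,-1],[[4,0,0],0,-1],[[4,0,0],0,-1],[[4,0,0],0,-1],[[0,0,0],0,-1],[[0,0,0],0,-1]]'
python3 - <<'E'
from h import *
from workcell import optics
s=optics.snapshot("side");t=optics.snapshot("top");pickle.dump((t,s),open("5.pkl","wb"))
a=cv2.resize(t["color"][100:290,220:410],None,fx=3,fy=3,interpolation=2)
b=cv2.resize(s["color"][100:290,290:360],None,fx=3,fy=3,interpolation=2)
cv2.imwrite("pics/fin.png",np.hstack([a,b])[:,:,::-1])
E
```

```text
clock: 25.37
tool_pos: [0.5226, 0.3237, 0.1579]
ee_rot: [0.71, 0.704, 0.0, 0.0]
force: [-0.1, -0.6, -1.1]
finger_gap: 0.0001
grip_force: 0.0
```

View pics/fin.png

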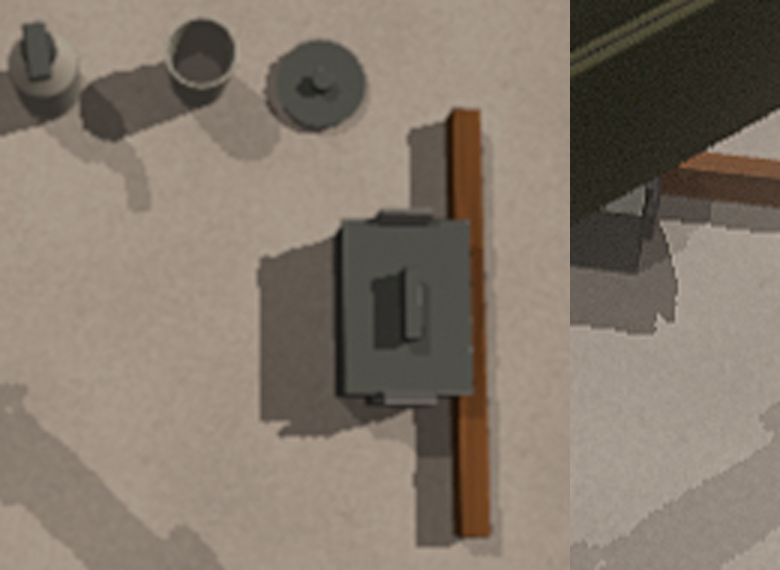

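The tub is shut and level, with its right edge (470,220)–(474,395) parallel to the batten face (452,110)–(460,537). The soap (45,70), cup (200,55) and round lid (318,85) stand where they were.

```bash
python3 -c "
from workcell import order
print(order.job_done())"
```

```text
the job is handed in; nothing more can be done
None
```

I put the lid on and pressed it home at both ends, then slid the shut tub flat against the batten; the job was handed in at about 25 s, with no verdict returned, and the soap, cup and round lid were left alone.

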